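# Find the rattling can and hold it out

### The arm

A 6-joint arm with a two-finger parallel gripper is mounted at the origin on a cart in front of the work surface, level with it; the furniture and walls round the work are solid. World frame = base frame: x ahead of the robot, y to its left, z up, the work surface at z = 0. Lengths are in mm, angles in rad, forces in N, time in s.
With the tool pointing down it reaches from about 350 to 975 mm from the base axis. Payload 7.1 kg.
Tool frame: the origin (TCP) lies midway between the tips of the shut fingers; the grasp point (between the pads) lies 19 mm behind it (ctrl.grip_depth is the distance from the TCP to the grasp point, in mm); z points along the fingers, y is the line along which they close (so a half turn about z gives the same grasp; the last joint's range is limited). The gripper opens to 88 mm and grips with 3 to 60 N. Pads are 20 mm wide; open, the fingers measure 115 mm over their backs; the gripper's body (75 mm by 178 mm) begins 61 mm behind the grasp point.
Start: joints at [-1.176, 0.423, 1.63, -0, 1.089, -0.019], TCP at [251.322, -572.225, 222.675] pointing down, gripper open.
Joint ranges: [-3, 3], [-0.9, 2.11], [0.09, 2.58], [-1.31, 4.45], [0.11, 2.69], [-2.54, 2.54]. Speed limits (rad/s): [2.39, 2.39, 3.01, 3.14, 3.14, 3.14].

### API

Orientations are given as a rotation vector (axis times angle).
In Python, from workcell import ctrl, cams gives the robot as it stands.
- The arm moves only by the tool move_arm, never from a script. Its argument "steps" is a list of rows, each a list of 3 entries, a list of its own where there are three numbers: the shift along the tool's x, y, z in units of 25 mm (1.0 is 25 mm), then the turn about the tool's z in units of 5 degrees (1.0 is 5 degrees), then the closure, from 0 (fully open) to 1 (shut). A call has 1 to 20 rows; each row shifts and turns the commanded pose from where the row before left it, along the tool's axes as they then stand; what a row does not reach is not made up. A row lasts 1/12 s, in which the tool goes at most 41.7 mm and 7.16 degrees, less where a joint would pass 70% of its speed; a pose out of reach is approached as far as the arm can. A call is refused whole if a number of a shift passes 1 or a number of a turn 1, either way. A call with a gripper value outside its range is refused whole. The fingers move at their own pace and stop on an object; the grip force is fixed at half the most. Time passes only in rows, so rows that do not move let the fingers close. It gives the time, the measured TCP pose, the force, the opening and the grip force at its end, in the units of the state.
- ctrl.get_obs(): the state, without advancing time (a new reading comes with each control period).
- cams.get_image(name): name is "side" or "top"; returns a dict with "image" (384x512x3 uint8, red, green, blue), "camera_matrix" (3x3 intrinsics, pixels), "xyz" and "rotation" of the camera in the world. Camera axes: x right, y down, z forward; pixel columns grow to the right and rows downward; lengths in mm; the calibration is good to about 2 mm. A picture is of the moment at which its call begins. There is no depth.
- ctrl.close_job(): hands the job in; it is judged then, once.
Trained networks look in the newest picture that a camera, given by its name, has taken for a name from the list of things; names that differ only in an ending like _2 or _b are one class to them, and where a whole thing is asked for, a point or a joint stands for the part that bears it (a point fixed in the world has none). Each returns a list of dicts, best first, with "p" (0 to 1); they miss things now and then, are a little off and sometimes report something else, mostly with a low value. They report only what shows in the picture. A call takes as long as a camera call. They do not tell look-alikes from the thing itself.
- cams.boxes_of(camera, thing): "rect" ([centre column, centre row, width, height] in pixels, round what is visible of it).
- cams.cut_out(camera, thing): "pixels" (384x512 bool, what is visible of it) and "rect" ([centre column, centre row, width, height] in pixels, round what is visible of it).
The state is a dict: "t": time; "qpos": joint angles; "qvel": joint speeds; "joint_torque": joint torques, N m; "ee_pos": TCP position; "orientation": TCP orientation; "ft_force": force on the tool from outside, world axes, zero at the start; "moment": the same for the moment, N m; "width": finger opening in mm; "grasp_force": force on a finger pad.
Only numpy, scipy, OpenCV 4.12 (cv2) and the standard library are available. Lean on these libraries where they do the work, as an engineer would, in place of code of your own. Each camera call takes 0.05 s, during which the arm holds its last target. There are 200 camera calls.

### The job

Three look-alike sealed cans lie in the inspection rack; one of them has a part broken loose inside that rattles to and fro. Pick cans up one at a time and shake or rock each lengthwise, a hand's breadth above the rack, to find the rattling one (shake it too, even if it is the last one left), laying every silent can back in a cradle of the rack: never let a can fall onto the bench, and never take a silent one over to the pad. Then hold the rattling can out for me: the program finishes still gripping it, level and still in the air about 15 cm above the middle of the round black hand-over pad; do not set it down or let go, and leave the other things on the bench where they are.

Things in the scene. Friction and masses are not known exactly. Their poses are not given: they have to be found in the camera images.
- rack: fixed inspection rack: aluminium base plate 310 x 110 x 6 mm with three black cradles in a row; origin at the centre of its underside, own x along the row, own y along the cans, z up. Each cradle is two V saddles 24 mm to either side of its middle, with open space between them for the fingertips from 10 mm above the bench up, and low end stops 82 mm apart, 48 mm high; pitch 105 mm
- nest_1 (a point): centre of a cradle: where the middle of a seated can lies, 56 mm above the bench, at rack x = -105 mm; axes as the rack's
- nest_2 (a point): centre of a cradle: where the middle of a seated can lies, 56 mm above the bench, at rack x = 0 mm; axes as the rack's
- nest_3 (a point): centre of a cradle: where the middle of a seated can lies, 56 mm above the bench, at rack x = 105 mm; axes as the rack's
- can_p: one of three look-alike sealed cans, white sleeved cylinder 43 mm in diameter, 72 mm long, about 0.4 kg, lying in a cradle, any can in any cradle; own y along the cylinder's axis; origin on its side, 21 mm from the axis (underneath at the start). Which one rattles is not told, and weights vary, so weighing does not tell
- can_p_mid (a point): the middle of can_p, on its axis. In the rattling can a 0.28 kg slug slides 40 mm to and fro along the axis (only along it), knocking against the ends; when tilted over about 3 degrees it slides to the low end and, levelled again, stays there, so the weight sits off the middle. In a silent can the weight always sits at the middle
- can_q: one of three look-alike sealed cans, white sleeved cylinder 43 mm in diameter, 72 mm long, about 0.4 kg, lying in a cradle, any can in any cradle; own y along the cylinder's axis; origin on its side, 21 mm from the axis (underneath at the start). Which one rattles is not told, and weights vary, so weighing does not tell
- can_q_mid (a point): the middle of can_q, on its axis. In the rattling can a 0.28 kg slug slides 40 mm to and fro along the axis (only along it), knocking against the ends; when tilted over about 3 degrees it slides to the low end and, levelled again, stays there, so the weight sits off the middle. In a silent can the weight always sits at the middle
- can_r: one of three look-alike sealed cans, white sleeved cylinder 43 mm in diameter, 72 mm long, about 0.4 kg, lying in a cradle, any can in any cradle; own y along the cylinder's axis; origin on its side, 21 mm from the axis (underneath at the start). Which one rattles is not told, and weights vary, so weighing does not tell
- can_r_mid (a point): the middle of can_r, on its axis. In the rattling can a 0.28 kg slug slides 40 mm to and fro along the axis (only along it), knocking against the ends; when tilted over about 3 degrees it slides to the low end and, levelled again, stays there, so the weight sits off the middle. In a silent can the weight always sits at the middle
- pad: fixed round black rubber hand-over pad, 130 mm across, 6 mm high, flat on the bench to the robot's right
- pad_mid (a point): centre of the pad's upper face, 4 mm above the bench; hold the rattling can's middle 90 to 240 mm above it
- setting_block: loose bystander: steel block 30 x 50 x 30 mm, origin at the centre of its underside; leave it alone
- stamp: loose bystander: hand stamp with a wooden handle, 24 x 36 x 62 mm, origin at the centre of its underside; leave it alone
- solder_spool: loose bystander: spool of solder, 56 mm across, 40 mm high, origin at the centre of its underside; leave it alone
There are look-alikes about, which are no part of the job. Several things have the shape of the pad; the one meant has the colours described above.

How it is judged (in metres and radians):
On the way:
1. the rattling can is held clear above the rack and shaken or rocked until its slug slides to an end (((distance between slug_c0 and can_p_mid between 0.012 and 0.04 m and height (world z) of can_p_mid above 0.1 m and contact force between can_p and the fingers above 0.5 N and horizontal distance between can_p_mid and pad_mid above 0.12 m) or (distance between slug_c0 and can_q_mid between 0.012 and 0.04 m and height (world z) of can_q_mid above 0.1 m and contact force between can_q and the fingers above 0.5 N and horizontal distance between can_q_mid and pad_mid above 0.12 m) or (distance between slug_c0 and can_r_mid between 0.012 and 0.04 m and height (world z) of can_r_mid above 0.1 m and contact force between can_r and the fingers above 0.5 N and horizontal distance between can_r_mid and pad_mid above 0.12 m))), for 0.05 s.
At the end, for the whole second after the job is handed in: The can with the loose slug is still gripped, its middle within 45 mm sideways of the pad's centre and 90 to 240 mm above it, axis level within 0.3 rad, slower than 0.03 m/s; the two silent cans lie released and still in cradles of the rack (middle within 12 mm of a cradle's centre) ((((distance between slug_c0 and can_p_mid below 0.04 m and horizontal distance between can_p_mid and pad_mid below 0.045 m and z of can_p_mid in the frame of pad_mid between 0.09 and 0.24 m and angle between can_p's own y axis and vertical between 1.27 and 1.87 rad and linear speed of can_p below 0.03 m/s and contact force between can_p and the fingers above 0.5 N) and ((distance between can_q_mid and nest_1 below 0.012 m or distance between can_q_mid and nest_2 below 0.012 m or distance between can_q_mid and nest_3 below 0.012 m) and contact force between can_q and the fingers below 0.1 N and linear speed of can_q below 0.03 m/s) and ((distance between can_r_mid and nest_1 below 0.012 m or distance between can_r_mid and nest_2 below 0.012 m or distance between can_r_mid and nest_3 below 0.012 m) and contact force between can_r and the fingers below 0.1 N and linear speed of can_r below 0.03 m/s)) or ((distance between slug_c0 and can_q_mid below 0.04 m and horizontal distance between can_q_mid and pad_mid below 0.045 m and z of can_q_mid in the frame of pad_mid between 0.09 and 0.24 m and angle between can_q's own y axis and vertical between 1.27 and 1.87 rad and linear speed of can_q below 0.03 m/s and contact force between can_q and the fingers above 0.5 N) and ((distance between can_p_mid and nest_1 below 0.012 m or distance between can_p_mid and nest_2 below 0.012 m or distance between can_p_mid and nest_3 below 0.012 m) and contact force between can_p and the fingers below 0.1 N and linear speed of can_p below 0.03 m/s) and ((distance between can_r_mid and nest_1 below 0.012 m or distance between can_r_mid and nest_2 below 0.012 m or distance between can_r_mid and nest_3 below 0.012 m) and contact force between can_r and the fingers below 0.1 N and linear speed of can_r below 0.03 m/s)) or ((distance between slug_c0 and can_r_mid below 0.04 m and horizontal distance between can_r_mid and pad_mid below 0.045 m and z of can_r_mid in the frame of pad_mid between 0.09 and 0.24 m and angle between can_r's own y axis and vertical between 1.27 and 1.87 rad and linear speed of can_r below 0.03 m/s and contact force between can_r and the fingers above 0.5 N) and ((distance between can_p_mid and nest_1 below 0.012 m or distance between can_p_mid and nest_2 below 0.012 m or distance between can_p_mid and nest_3 below 0.012 m) and contact force between can_p and the fingers below 0.1 N and linear speed of can_p below 0.03 m/s) and ((distance between can_q_mid and nest_1 below 0.012 m or distance between can_q_mid and nest_2 below 0.012 m or distance between can_q_mid and nest_3 below 0.012 m) and contact force between can_q and the fingers below 0.1 N and linear speed of can_q below 0.03 m/s)))); the arm keeps its last pose, push and grip.
It fails at once if a can falls off the rack or is set down low on the bench or pad (height (world z) of any of can_p_mid, can_q_mid, can_r_mid below 0.042 m).
It fails at once if a silent can is taken over the pad ((distance between slug_c0 and can_p_mid above 0.05 m and horizontal distance between can_p_mid and pad_mid below 0.065 m) or (distance between slug_c0 and can_q_mid above 0.05 m and horizontal distance between can_q_mid and pad_mid below 0.065 m) or (distance between slug_c0 and can_r_mid above 0.05 m and horizontal distance between can_r_mid and pad_mid below 0.065 m)).
It fails at once if a bystander is moved by more than 30 mm (distance of any of setting_block, stamp, solder_spool from where it was at the start of the episode above 0.03 m).
It also fails if it takes over 72 s, if anything falls off the work surface, if the arm or the gripper's body presses on something with over 40 N, if the wrist force passes 120 N, or if a joint passes its speed limit or range.

## Working session

There is one attempt and no reset: what is moved stays moved. The work goes in short steps, Python scripts to look and compute and a tool call to move; the robot and the scene stay as the last step left them, time stands still between calls to the robot, and variables do not carry over. Pictures are saved under pics/ and viewed, at most 10 in all, crops included, and the job is handed in when it is done.

Besides the shell and the picture viewer there is one more tool, called after "Call:" as name([rows], argument=value, ...), one row to a line, values as JSON. move_arm: Moves the arm, as the interface text tells. Its arguments: {"type":"object","properties":{"steps":{"type":"array"}},"required":["steps"]}

```bash
mkdir -p pics; cat > h.py <<'E'
import numpy as np,cv2
from workcell import ctrl,cams
def snap(n,f):
    d=cams.get_image(n); cv2.imwrite('pics/'+f,d['image'][:,:,::-1]); return d
def ray(d,u,v):
    K=np.array(d['camera_matrix']);R=np.array(d['rotation'])
    if R.shape!=(3,3): R=cv2.Rodrigues(R.astype(float))[0]
    r=R@np.linalg.inv(K)@[u,v,1]; return np.array(d['xyz'],float),r/np.linalg.norm(r)
def onz(d,u,v,z):
    o,r=ray(d,u,v); return o+r*(z-o[2])/r[2]
def tri(a,b):
    (o1,r1),(o2,r2)=a,b
    s=np.linalg.lstsq(np.c_[r1,-r2],o2-o1,rcond=None)[0]
    p,q=o1+s[0]*r1,o2+s[1]*r2; return (p+q)/2,np.linalg.norm(p-q)
E
python3 - <<'E'
from h import *
o=ctrl.get_obs(); print(o)
for n in ('side','top'):
    d=snap(n,n+'0.png'); print(n,d['xyz'],d['rotation'],d['camera_matrix'])
    for t in ('can_p','rack','pad','setting_block','stamp','solder_spool'):
        print(t,[(np.round(b['rect']).tolist(),round(b['p'],2)) for b in cams.boxes_of(n,t)[:5]])
E
```

```text
{'t': 0.0, 'qpos': array([-1.17602675e+00,  4.23817071e-01,  1.63073749e+00, -1.95801044e-05,
        1.08857640e+00, -1.90340637e-02]), 'qvel': array([-4.71169166e-04,  3.48005758e-04,  3.04273371e-04,  4.64186289e-04,
        4.19955843e-04, -2.62720226e-05]), 'joint_torque': array([-1.32118221e-03, -5.44628656e+01, -2.73671329e+01,  6.42896304e-02,
        2.27609777e-02, -1.17773297e-04]), 'ee_pos': array([ 251.08571671, -571.71465745,  221.89787585]), 'orientation': array([-3.07311016e+00, -6.45077748e-01,  4.77822114e-04]), 'ft_force': array([ 0.35212195,  0.70526138, -0.14940809]), 'moment': array([-0.01648263,  0.01812407,  0.01627283]), 'grasp_force': 0.0, 'width': 87.67442197834453}
side [ 443.04783852 1017.62985808  536.88530717] [-0.11688424  2.58341666 -1.66461003] [[405.00460016   0.         255.65176749]
 [  0.         405.00460016 188.00954943]
 [  0.           0.           1.        ]]
can_p [([276.0, 218.0, 28.0, 19.0], 0.85), ([275.0, 199.0, 30.0, 13.0], 0.6), ([273.0, 241.0, 31.0, 21.0], 0.58)]
rack [([273.0, 236.0, 52.0, 75.0], 0.93)]
pad [([264.0, 191.0, 35.0, 20.0], 0.9), ([287.0, 169.0, 38.0, 17.0], 0.62), ([274.0, 240.0, 54.0, 70.0], 0.2)]
setting_block [([323.0, 274.0, 26.0, 20.0], 0.59)]
stamp [([187.0, 229.0, 18.0, 23.0], 0.62)]
solder_spool [([290.0, 169.0, 36.0, 18.0], 0.23)]
top [ 452.12522949   -7.41217294 1439.78636526] [-2.21950882  2.15526333 -0.07740442] [[387.63416802   0.         255.90914412]
 [  0.         387.63416802 199.71742791]
 [  0.           0.           1.        ]]
can_p [([188.0, 212.0, 12.0, 16.0], 0.83), ([245.0, 213.0, 12.0, 20.0], 0.81), ([217.0, 215.0, 11.0, 22.0], 0.63)]
rack [([219.0, 214.0, 84.0, 30.0], 0.9)]
pad [([342.0, 225.0, 34.0, 35.0], 0.69), ([293.0, 202.0, 34.0, 35.0], 0.57), ([212.0, 156.0, 7.0, 7.0], 0.51)]
setting_block [([167.0, 243.0, 9.0, 14.0], 0.7)]
stamp [([212.0, 156.0, 8.0, 8.0], 0.54)]
solder_spool []
```

```bash
python3 - <<'E'
import cv2
t=cv2.imread('pics/top0.png')[120:290,130:390]
cv2.imwrite('pics/top_c.png',cv2.resize(t,None,fx=3,fy=3,interpolation=cv2.INTER_CUBIC))
t=cv2.imread('pics/side0.png')[130:330,140:390]
cv2.imwrite('pics/side_c.png',cv2.resize(t,None,fx=3,fy=3,interpolation=cv2.INTER_CUBIC))
E
```

```text
(no output)
```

View pics/top_c.png

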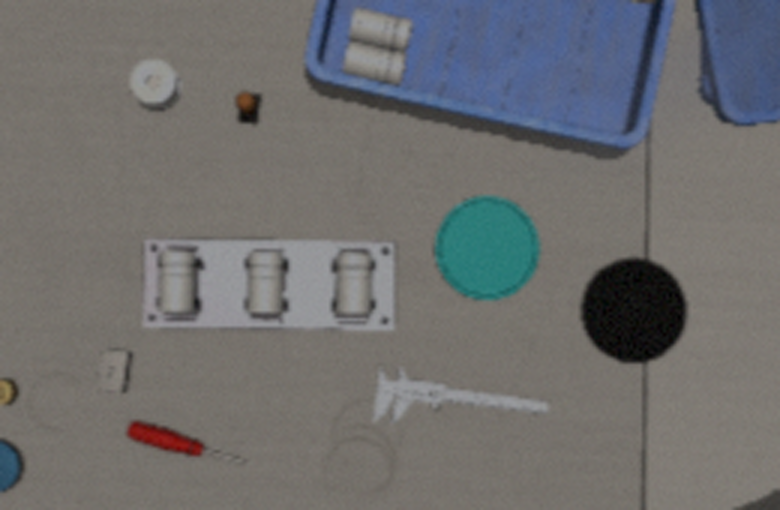

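View pics/side_c.png

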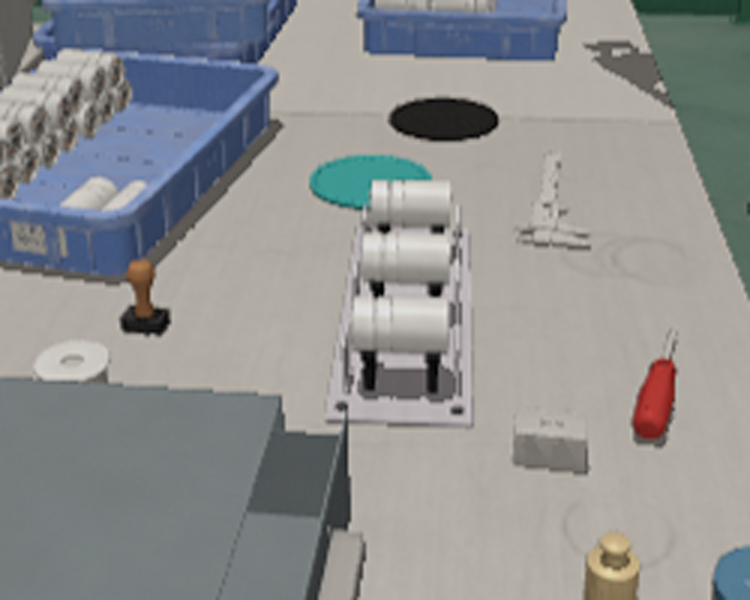

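The top view shows the rack with cans at crop (178,283), (266,283) and (354,284), and the black pad at (634,310). The teal pad at (487,248) is the look-alike. In the side view the cans are at (400,324), (405,257) and (410,203), with the black pad at (443,119).

```bash
python3 - <<'E'
from h import *
T=cams.get_image('top');S=cams.get_image('side')
t=lambda u,v:(130+u/3,120+v/3)
s=lambda u,v:(140+u/3,130+v/3)
for a,b in (((178,283),(400,324)),((266,283),(405,257)),((354,284),(410,203)),((634,310),(443,119))):
    p,e=tri(ray(T,*t(*a)),ray(S,*s(*b))); print(p.round(1),round(e,1), onz(T,*t(*a),56).round(1), onz(T,*t(*a),4).round(1))
c=[onz(T,*t(*x),6).round(1) for x in ((145,240),(393,240),(394,328),(144,328))];print(c,np.mean(c,0))
c=[onz(S,*s(*x),6).round(1) for x in ((328,420),(471,423))];print(c)
for n,D in(('top',T),('side',S)):
  for m in cams.cut_out(n,'can_p')[:5]:
    r=cv2.minAreaRect(np.argwhere(m['pixels'])[:,::-1].astype(np.float32));print(n,round(m['p'],2),m['rect'],r)
  for m in cams.cut_out(n,'pad')[:2]:print('pad',m['rect'],onz(D,*m['rect'][:2],4))
  for m in cams.cut_out(n,'rack')[:1]:
    print(cv2.minAreaRect(np.argwhere(m['pixels'])[:,::-1].astype(np.float32)))
E
```

```text
[488.3 227.2  53.4] 0.8 [487.9 226.7  56. ] [489.2 235.5   4. ]
[490.9 122.3  54.5] 0.1 [490.9 122.2  56. ] [492.4 127.1   4. ]
[492.5  17.6  54.1] 0.7 [492.8  17.5  56. ] [494.4  18.5   4. ]
[ 471.7 -328.8   -1. ] 1.7 [ 471.7 -316.1   56. ] [ 472.5 -327.7    4. ]
[array([541. , 278.1,   6. ]), array([550. , -28.1,   6. ]), array([441.7, -32.4,   6. ]), array([432.7, 274.7,   6. ])] [491.35  123.075   6.   ]
[array([537.7, 287.3,   6. ]), array([433.6, 282.7,   6. ])]
top 0.77 [218.4, 214.6, 11.3, 22.1] ((217.5, 213.5), (19.0, 11.0), 90.0)
top 0.76 [247.2, 213.2, 10.6, 18.7] ((246.5, 214.5), (19.0, 11.0), 90.0)
top 0.58 [187.7, 213.3, 9.6, 15.8] ((188.0, 213.0), (20.0, 12.0), 90.0)
pad [339.5, 224.4, 35.2, 38.1] [ 468.31321409 -320.93048212    4.        ]
pad [295.5, 201.1, 33.8, 35.9] [ 549.86771506 -156.26172695    4.        ]
((219.0837860107422, 214.13694763183594), (86.13407135009766, 31.38251304626465), 0.8184555172920227)
side 0.97 [276.0, 218.3, 30.6, 20.8] ((274.5, 216.0), (18.0, 29.0), 90.0)
side 0.75 [271.9, 239.9, 32.1, 22.8] ((272.6916809082031, 239.20765686035156), (33.133506774902344, 19.544374465942383), 2.2906100749969482)
side 0.7 [274.8, 198.6, 29.2, 13.9] ((276.0, 198.5), (15.0, 26.0), 90.0)
pad [286.6, 170.1, 34.8, 15.3] [ 474.15394762 -311.98962321    4.        ]
pad [265.4, 188.8, 36.1, 18.2] [ 536.31875551 -148.42837475    4.        ]
((272.5, 238.5), (67.0, 49.0), 90.0)
```

Call:
move_arm([
  [[0, 0, 0], 1, 0],
  [[0, 0, 0], 1, 0],
  [[0, 0, 0], 1, 0],
  [[0, 0, 0], 1, 0],
  [[0, 0, 0], 0.44, 0],
  [[0.4, -0.95, 0], 0, 0],
  [[0.4, -0.95, 0], 0, 0],
  [[0.4, -0.95, 0], 0, 0],
  [[0.4, -0.95, 0], 0, 0],
  [[0.4, -0.95, 0], 0, 0],
  [[0.4, -0.95, 0], 0, 0],
  [[0.4, -0.95, 0], 0, 0],
  [[0.4, -0.95, 0], 0, 0],
  [[0.4, -0.95, 0], 0, 0],
  [[0.4, -0.95, 0], 0, 0],
  [[0.4, -0.95, 0], 0, 0],
  [[0.4, -0.95, 0], 0, 0],
  [[0.4, -0.95, 0], 0, 0],
  [[0.4, -0.95, 0], 0, 0],
  [[0, 0, 0], 0, 0],
])

```text
t: 2.77
ee_pos: [383.2, -233.2, 222.8]
orientation: [-3.14, -0.045, -0.0]
ft_force: [-0.6, -0.7, 0.2]
width: 87.8
grasp_force: 0.0
```

Call:
move_arm([
  [[0.43, -0.9, 0], 0, 0],
  [[0.43, -0.9, 0], 0, 0],
  [[0.43, -0.9, 0], 0, 0],
  [[0.43, -0.9, 0], 0, 0],
  [[0.43, -0.9, 0], 0, 0],
  [[0.43, -0.9, 0], 0, 0],
  [[0.43, -0.9, 0], 0, 0],
  [[0.43, -0.9, 0], 0, 0],
  [[0.43, -0.9, 0], 0, 0],
  [[0.43, -0.9, 0], 0, 0],
  [[0.43, -0.9, 0], 0, 0],
  [[0, 0, 0.5], 0, 0],
  [[0, 0, 0.5], 0, 0],
  [[0, 0, 0], 0, 0],
  [[0, 0, 0], 0, 0],
])

```text
t: 4.02
ee_pos: [493.9, 14.1, 197.3]
orientation: [3.141, 0.041, -0.002]
ft_force: [0.1, -0.4, 0.7]
width: 87.6
grasp_force: 0.0
```

```bash
python3 - <<'E'
from h import *
o=ctrl.get_obs();print(o['ee_pos'],o['orientation'],o['qpos'],o['moment'],o['ft_force'])
E
```

```text
[493.86576119  14.05407681 197.34085836] [ 3.14122837e+00  4.13063616e-02 -2.31170203e-03] [ 4.42704141e-03  2.66889582e-01  1.93471883e+00 -1.29505491e-04
  9.41455103e-01  1.54900169e+00] [0.00425009 0.05319101 0.05086001] [ 0.07125548 -0.37724942  0.72739816]
```

Call:
move_arm([
  [[0, -0.13, 0.8], 0, 0],
  [[0, 0, 0.8], 0, 0],
  [[0, 0, 0.8], 0, 0],
  [[0, 0, 0.8], 0, 0],
  [[0, 0, 0.8], 0, 0],
  [[0, 0, 0.8], 0, 0],
  [[0, 0, 0.6], 0, 0],
  [[0, 0, 0.5], 0, 0],
  [[0, 0, 0.5], 0, 0],
  [[0, 0, 0], 0, 0],
  [[0, 0, 0], 0, 0],
])

```text
t: 4.93
ee_pos: [494.4, 17.2, 37.9]
orientation: [3.141, 0.04, -0.0]
ft_force: [-0.1, 0.1, -0.1]
width: 88.0
grasp_force: 0.0
```

```bash
python3 - <<'E'
from h import *
o=ctrl.get_obs();print(o['ee_pos'],o['ft_force'])
a=snap('side','s1.png')['image'][140:290,190:340,::-1];b=snap('top','t1.png')['image'][150:270,150:300,::-1]
a=cv2.resize(a,(600,600),interpolation=2)
cv2.imwrite('pics/s1c.png',a)
E
```

```text
[494.38616358  17.15477212  37.93257328] [-0.09895117  0.10648914 -0.1008652 ]
```

View pics/s1c.png

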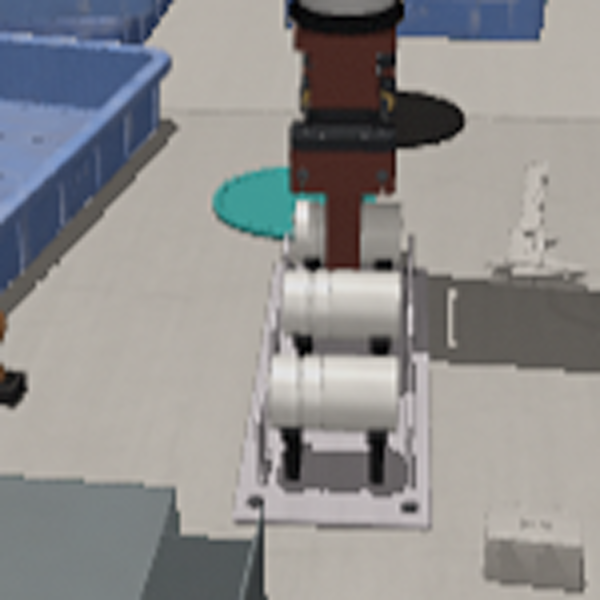

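Fingers straddle the third can near its middle (finger at px 343, can ends at 293 and 402). Gripping and lifting.

Call:
move_arm([
  [[0, 0, 0], 0, 1],
  [[0, 0, 0], 0, 1],
  [[0, 0, 0], 0, 1],
  [[0, 0, 0], 0, 1],
  [[0, 0, 0], 0, 1],
  [[0, 0, 0], 0, 1],
  [[0, 0, 0], 0, 1],
  [[0, 0, 0], 0, 1],
  [[0, 0, -0.4], 0, 1],
  [[0, 0, -0.6], 0, 1],
  [[0, 0, -0.6], 0, 1],
  [[0, 0, -0.6], 0, 1],
  [[0, 0, -0.6], 0, 1],
  [[0, 0, -0.6], 0, 1],
  [[0, 0, -0.4], 0, 1],
  [[0, 0, 0], 0, 1],
  [[0, 0, 0], 0, 1],
])

```text
t: 6.45
ee_pos: [494.1, 17.6, 132.6]
orientation: [3.141, 0.041, 0.001]
ft_force: [0.8, 0.1, -4.2]
width: 42.3
grasp_force: 30.0
```

```bash
cat > m.py <<'E'
from h import *
L=[]
for i in range(5):
    cams.get_image('top'); o=ctrl.get_obs(); L.append(np.r_[o['moment'],o['ft_force'],o['joint_torque'][3:]])
L=np.array(L);print(o['t'],o['ee_pos'].round(1),o['width'].round(1),o['grasp_force']);print(L.mean(0).round(3));print(L.std(0).round(3))
E
python3 m.py
```

```text
Traceback (most recent call last):
  File "m.py", line 5, in <module>
    L=np.array(L);print(o['t'],o['ee_pos'].round(1),o['width'].round(1),o['grasp_force']);print(L.mean(0).round(3));print(L.std(0).round(3))
                                                    ^^^^^^^^^^^^^^^^
AttributeError: 'float' object has no attribute 'round'
```

Call:
move_arm([
  [[1, 0, 0], 0, 1],
  [[1, 0, 0], 0, 1],
  [[0, 0, 0], 0, 1],
  [[0, 0, 0], 0, 1],
  [[0, 0, 0], 0, 1],
  [[0, 0, 0], 0, 1],
  [[0, 0, 0], 0, 1],
  [[0, 0, 0], 0, 1],
])

```text
t: 7.37
ee_pos: [543.4, 18.9, 132.6]
orientation: [-3.141, -0.041, 0.001]
ft_force: [0.1, -0.3, -4.0]
width: 42.1
grasp_force: 30.0
```

```bash
python3 m.py
```

```text
Traceback (most recent call last):
  File "m.py", line 5, in <module>
    L=np.array(L);print(o['t'],o['ee_pos'].round(1),o['width'].round(1),o['grasp_force']);print(L.mean(0).round(3));print(L.std(0).round(3))
                                                    ^^^^^^^^^^^^^^^^
AttributeError: 'float' object has no attribute 'round'
```

Call:
move_arm([
  [[-1, 0, 0], 0, 1],
  [[-1, 0, 0], 0, 1],
  [[0, 0, 0], 0, 1],
  [[0, 0, 0], 0, 1],
  [[0, 0, 0], 0, 1],
  [[0, 0, 0], 0, 1],
  [[0, 0, 0], 0, 1],
  [[0, 0, 0], 0, 1],
])

```text
t: 8.28
ee_pos: [494.8, 17.6, 132.7]
orientation: [-3.141, -0.041, -0.001]
ft_force: [-0.1, -0.3, -3.9]
width: 41.8
grasp_force: 30.0
```

```bash
python3 m.py
```

```text
Traceback (most recent call last):
  File "m.py", line 5, in <module>
    L=np.array(L);print(o['t'],o['ee_pos'].round(1),o['width'].round(1),o['grasp_force']);print(L.mean(0).round(3));print(L.std(0).round(3))
                                                    ^^^^^^^^^^^^^^^^
AttributeError: 'float' object has no attribute 'round'
```

```bash
sed -i "s/o\['width'\].round(1)/o['width']/" m.py; python3 m.py
```

```text
8.7833 [494.1  17.6 132.7] 42.00312546795987 29.993784176185727
[ 0.024  0.009 -0.004  0.146 -0.456 -3.991  0.011 -0.066  0.   ]
[0.02  0.01  0.041 0.242 0.601 0.586 0.    0.001 0.   ]
```

Call:
move_arm([
  [[1, 0, 0], 0, 1],
  [[1, 0, 0], 0, 1],
  [[0, 0, 0], 0, 1],
  [[0, 0, 0], 0, 1],
  [[0, 0, 0], 0, 1],
  [[0, 0, 0], 0, 1],
  [[0, 0, 0], 0, 1],
  [[0, 0, 0], 0, 1],
])

```text
t: 9.45
ee_pos: [543.4, 18.9, 132.6]
orientation: [-3.141, -0.041, 0.001]
ft_force: [-0.6, -0.3, -3.4]
width: 42.3
grasp_force: 30.0
```

```bash
python3 m.py
```

```text
9.7 [544.   19.  132.8] 42.184121552962694 29.993697591125965
[ 0.028  0.     0.02  -0.034 -0.04  -3.722  0.012 -0.059  0.   ]
[0.041 0.023 0.039 0.759 0.488 0.486 0.    0.002 0.   ]
```

Call:
move_arm([
  [[-1, 0, 0], 0, 1],
  [[-1, 0, 0], 0, 1],
  [[0, 0, 0], 0, 1],
  [[0, 0, 0], 0, 1],
  [[0, 0, 0], 0, 1],
  [[0, 0, 0], 0, 1],
  [[0, 0, 0], 0, 1],
  [[0, 0, 0], 0, 1],
])

```text
t: 10.37
ee_pos: [494.9, 17.6, 132.7]
orientation: [-3.141, -0.041, -0.001]
ft_force: [0.3, -0.4, -2.9]
width: 42.1
grasp_force: 30.0
```

```bash
python3 m.py
```

```text
10.6167 [494.2  17.6 132.6] 42.298301933871365 29.993716827593744
[ 1.700e-02  5.000e-03 -3.000e-03  1.520e-01  1.130e-01 -3.933e+00
  1.100e-02 -7.100e-02  0.000e+00]
[0.037 0.026 0.022 0.653 0.607 0.399 0.    0.002 0.   ]
```

The first can is silent: the moment doesn't change between shake ends. Laying it back.

Call:
move_arm([
  [[0, 0, 0.5], 0, 1],
  [[0, 0, 0.6], 0, 1],
  [[0, 0, 0.6], 0, 1],
  [[0, 0, 0.6], 0, 1],
  [[0, 0, 0.5], 0, 1],
  [[0, 0, 0.4], 0, 1],
  [[0, 0, 0.3], 0, 1],
  [[0, 0, 0.2], 0, 1],
  [[0, 0, 0.1], 0, 1],
  [[0, 0, 0], 0, 1],
  [[0, 0, 0], 0, 1],
])

```text
t: 11.53
ee_pos: [494.1, 19.0, 38.6]
orientation: [-3.14, -0.041, -0.0]
ft_force: [-3.3, 11.7, 7.6]
width: 41.8
grasp_force: 30.0
```

Call:
move_arm([
  [[0, 0, 0], 0, 0],
  [[0, 0, 0], 0, 0],
  [[0, 0, 0], 0, 0],
  [[0, 0, 0], 0, 0],
  [[0, 0, 0], 0, 0],
  [[0, 0, 0], 0, 0],
  [[0, 0, 0], 0, 0],
  [[0, 0, -0.6], 0, 0],
  [[0, 0, -0.8], 0, 0],
  [[0, 0, -0.8], 0, 0],
  [[0, 0, -0.8], 0, 0],
  [[0, 0, -0.8], 0, 0],
  [[0, 0, 0], 0, 0],
  [[0, 0, 0], 0, 0],
])

```text
t: 12.7
ee_pos: [494.8, 17.6, 133.5]
orientation: [3.141, 0.041, 0.004]
ft_force: [-0.5, 1.0, -0.4]
width: 87.8
grasp_force: 0.0
```

```bash
python3 - <<'E'
from h import *
d=snap('side','s2.png');o=ctrl.get_obs();print(o['ee_pos'],o['width'])
for m in cams.boxes_of('side','can_p')[:4]: print(m)
cv2.imwrite('pics/s2c.png',cv2.resize(d['image'][140:290,190:340,::-1],(600,600),interpolation=2))
E
```

```text
[494.02152006  17.56980832 132.53407656] 87.61780278127407
{'rect': [276.8, 215.3, 28.7, 17.2], 'p': 0.73}
{'rect': [274.8, 199.4, 31.8, 20.2], 'p': 0.59}
```

View pics/s2c.png

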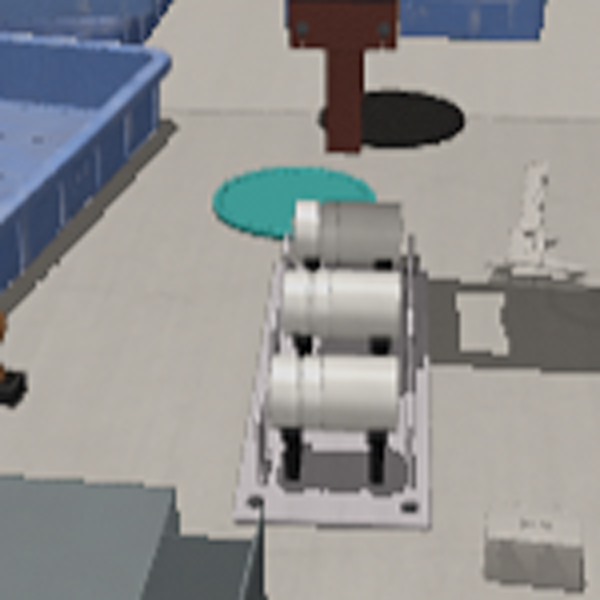

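The can is back in its cradle in the same place (px 293–403). Next is the middle can.

Call:
move_arm([
  [[0, -0.84, 0], 0, 0],
  [[0, -0.85, 0], 0, 0],
  [[0, -0.85, 0], 0, 0],
  [[0, -0.85, 0], 0, 0],
  [[0, -0.85, 0], 0, 0],
  [[0, 0, 0.6], 0, 0],
  [[0, 0, 0.7], 0, 0],
  [[0, 0, 0.7], 0, 0],
  [[0, 0, 0.7], 0, 0],
  [[0, 0, 0.6], 0, 0],
  [[0, 0, 0.5], 0, 0],
  [[0, 0, 0], 0, 0],
  [[0, 0, 0], 0, 0],
])

```text
t: 13.88
ee_pos: [490.0, 123.3, 36.2]
orientation: [3.141, 0.041, -0.006]
ft_force: [-0.5, -0.1, -0.1]
width: 87.7
grasp_force: 0.0
```

Call:
move_arm([
  [[0, 0, 0], 0, 1],
  [[0, 0, 0], 0, 1],
  [[0, 0, 0], 0, 1],
  [[0, 0, 0], 0, 1],
  [[0, 0, 0], 0, 1],
  [[0, 0, 0], 0, 1],
  [[0, 0, 0], 0, 1],
  [[0, 0, 0], 0, 1],
  [[0, 0, -0.4], 0, 1],
  [[0, 0, -0.6], 0, 1],
  [[0, 0, -0.6], 0, 1],
  [[0, 0, -0.6], 0, 1],
  [[0, 0, -0.6], 0, 1],
  [[0, 0, -0.6], 0, 1],
  [[0, 0, -0.4], 0, 1],
  [[0, 0, 0], 0, 1],
  [[0, 0, 0], 0, 1],
])

```text
t: 15.3
ee_pos: [491.3, 123.5, 132.7]
orientation: [-3.141, -0.041, -0.001]
ft_force: [0.1, -0.6, -3.6]
width: 42.3
grasp_force: 30.0
```

```bash
python3 m.py
```

```text
15.55 [490.7 123.4 131.8] 41.928320084194326 29.98723254811921
[ 3.400e-02  2.000e-03  1.000e-02 -1.750e-01 -1.450e-01 -4.093e+00
  0.000e+00 -7.900e-02  0.000e+00]
[0.024 0.009 0.02  0.316 0.448 0.291 0.    0.011 0.   ]
```

Call:
move_arm([
  [[1, 0, 0], 0, 1],
  [[1, 0, 0], 0, 1],
  [[0, 0, 0], 0, 1],
  [[0, 0, 0], 0, 1],
  [[0, 0, 0], 0, 1],
  [[0, 0, 0], 0, 1],
  [[0, 0, 0], 0, 1],
  [[0, 0, 0], 0, 1],
])

```text
t: 16.22
ee_pos: [540.5, 124.9, 132.6]
orientation: [3.141, 0.042, -0.001]
ft_force: [0.1, -0.2, -3.9]
width: 41.8
grasp_force: 30.0
```

```bash
python3 m.py
```

```text
16.4667 [541.2 124.9 132.8] 42.31804236796505 29.99371206988144
[ 3.400e-02  3.800e-02  3.000e-03 -4.140e-01  1.200e-01 -4.358e+00
 -5.000e-03 -1.120e-01  0.000e+00]
[0.016 0.007 0.035 0.349 0.226 0.305 0.    0.003 0.   ]
```

Call:
move_arm([
  [[-1, 0, 0], 0, 1],
  [[-1, 0, 0], 0, 1],
  [[0, 0, 0], 0, 1],
  [[0, 0, 0], 0, 1],
  [[0, 0, 0], 0, 1],
  [[0, 0, 0], 0, 1],
  [[0, 0, 0], 0, 1],
  [[0, 0, 0], 0, 1],
])

```text
t: 17.13
ee_pos: [492.1, 123.6, 132.7]
orientation: [-3.141, -0.041, -0.001]
ft_force: [0.5, -0.5, -3.7]
width: 42.0
grasp_force: 30.0
```

```bash
python3 m.py
```

```text
17.3833 [491.4 123.6 132.6] 41.95299444323689 29.98802047692152
[ 0.035 -0.061  0.018 -0.179 -0.188 -3.384  0.008 -0.029 -0.   ]
[0.023 0.018 0.015 0.411 0.468 0.451 0.    0.003 0.   ]
```

The middle can rattles: the moment swings from +0.04 to −0.06 N·m with the slug. Carrying it to the pad.

Call:
move_arm([
  [[-0.06, 0.5, 0], 0, 1],
  [[-0.06, 1, 0], 0, 1],
  [[-0.06, 1, 0], 0, 1],
  [[-0.06, 1, 0], 0, 1],
  [[-0.06, 1, 0], 0, 1],
  [[-0.06, 1, 0], 0, 1],
  [[-0.06, 1, 0], 0, 1],
  [[-0.06, 1, 0], 0, 1],
  [[-0.06, 1, 0], 0, 1],
  [[-0.06, 1, 0], 0, 1],
  [[-0.06, 1, 0], 0, 1],
  [[-0.06, 1, 0], 0, 1],
  [[-0.06, 1, 0], 0, 1],
  [[-0.06, 1, 0], 0, 1],
  [[-0.06, 1, 0], 0, 1],
  [[-0.06, 1, 0], 0, 1],
  [[-0.06, 1, 0], 0, 1],
  [[-0.06, 1, 0], 0, 1],
  [[-0.06, 0.7, 0], 0, 1],
  [[-0.06, 0.4, 0], 0, 1],
])

```text
t: 19.05
ee_pos: [473.0, -344.6, 132.7]
orientation: [3.141, 0.039, 0.001]
ft_force: [-0.3, -0.5, -4.2]
width: 42.2
grasp_force: 30.0
```

Call:
move_arm([
  [[0, 0, 0], 0, 1],
  [[0, 0, 0], 0, 1],
  [[0, 0, 0], 0, 1],
  [[0, 0, 0], 0, 1],
  [[0, 0, 0], 0, 1],
  [[0, 0, 0], 0, 1],
  [[0, 0, 0], 0, 1],
  [[0, 0, 0], 0, 1],
  [[0, 0, 0], 0, 1],
  [[0, 0, 0], 0, 1],
])

```text
t: 19.88
ee_pos: [473.6, -342.0, 132.7]
orientation: [-3.141, -0.042, 0.0]
ft_force: [0.3, -0.3, -4.1]
width: 42.5
grasp_force: 30.0
```

```bash
python3 m.py; python3 - <<'E'
from h import *
a=snap('side','s3.png')['image'][140:290,190:340,::-1];b=snap('top','t3.png')['image'][150:270,170:370,::-1]
cv2.imwrite('pics/c3.png',np.hstack([cv2.resize(a,(360,360),interpolation=2),cv2.copyMakeBorder(cv2.resize(b,(440,264),interpolation=2),0,96,0,0,0)]))
E
```

```text
20.1333 [ 473.6 -342.1  132.7] 42.382770797048096 29.986711595702218
[ 1.000e-02 -3.400e-02 -5.000e-03  7.300e-02 -1.010e-01 -4.061e+00
  1.900e-02 -2.000e-03  0.000e+00]
[0.022 0.025 0.021 0.412 0.562 0.396 0.001 0.    0.   ]
```

View pics/c3.png

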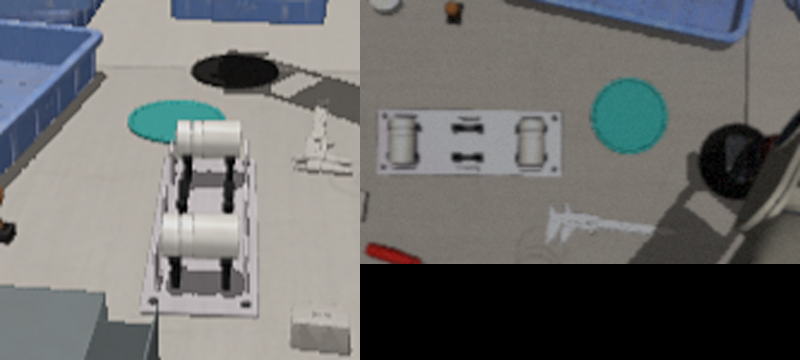

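The two silent cans sit in cradles 1 and 3, the middle cradle is empty, and the gripper is over the black pad. It is 15 mm too far along −y, so I'll correct that.

Call:
move_arm([
  [[0, -0.3, 0], 0, 1],
  [[0, -0.3, 0], 0, 1],
  [[0, 0, 0], 0, 1],
  [[0, 0, 0], 0, 1],
  [[0, 0, 0], 0, 1],
  [[0, 0, 0], 0, 1],
  [[0, 0, 0], 0, 1],
  [[0, 0, 0], 0, 1],
  [[0, 0, 0], 0, 1],
  [[0, 0, 0], 0, 1],
])

```text
t: 21.07
ee_pos: [473.2, -327.2, 132.6]
orientation: [-3.141, -0.041, 0.0]
ft_force: [-1.0, 0.2, -3.3]
width: 42.2
grasp_force: 30.0
```

```bash
python3 m.py; python3 - <<'E'
from h import *
a=snap('side','s4.png')['image'][80:230,200:350,::-1]
cv2.imwrite('pics/c4.png',cv2.resize(a,(500,500),interpolation=2))
E
```

```text
21.3167 [ 473.2 -327.1  132.7] 42.03915162781325 29.9893654583866
[ 2.900e-02 -4.400e-02  1.500e-02  1.040e-01 -1.260e-01 -3.873e+00
  1.700e-02 -3.000e-03  0.000e+00]
[0.033 0.031 0.02  0.693 0.305 0.438 0.    0.    0.   ]
```

View pics/c4.png

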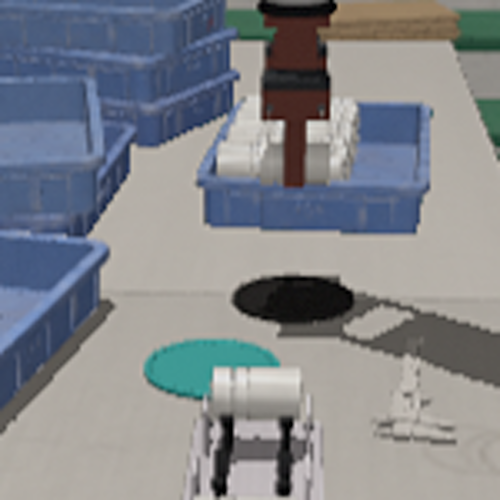

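The can is held level and still in the gripper (px ~295,150) above the black pad (293,300). Handing in.

```bash
python3 -c "
from workcell import ctrl
print(ctrl.close_job())"
```

```text
the job is handed in; nothing more can be done
None
```

The rattling can (from the middle cradle) is held level and still about 15 cm above the middle of the black pad, both other cans are in their cradles, and the job is handed in; I shook one of those and found it silent, and left the third unlifted once the rattler was found.

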